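Lock a netbook into the repair holder with a T-stud

ROBOT

A 6-joint arm with a two-finger parallel gripper is mounted at the origin on the work surface. World frame = base frame: x ahead of the robot, y to its left, z up, the work surface at z = 0. Lengths are in m, angles in rad, forces in N, time in s.
With the tool pointing down it reaches from about 0.25 to 0.775 m from the base axis. Payload 4 kg.
Tool frame: the origin (TCP) lies at the centre of the arm's flange, where the gripper is bolted on; the fingertips stand 199 mm ahead of it and the grasp point (between the pads) lies 180 mm ahead of it (robot.tcp_to_tips is the z of the fingertips in the tool frame, in m); z points along the fingers, y is the line along which they close (so a half turn about z gives the same grasp; the last joint's range is limited). The gripper opens to 94 mm and grips with 3 to 60 N. Pads are 16 mm wide; open, the fingers measure 119 mm over their backs; the gripper's body (75 mm by 177 mm) begins 78 mm behind the grasp point.
Start: joints at [-1.29, 0.087, 1.371, -0, 1.684, -0.103], TCP at [0.206, -0.51, 0.405] pointing down, gripper open.
Joint ranges: [-3.1, 3.1], [-0.76, 2.03], [0.27, 2.55], [-1.08, 4.22], [0.17, 2.65], [-2.57, 2.57]. Speed limits (rad/s): [2.79, 2.79, 3.14, 3.14, 3.14, 3.14].

INTERFACE

Orientations are given as [roll, pitch, yaw] about the fixed x, y, z axes, in that order (R = Rz(yaw) Ry(pitch) Rx(roll)).
In Python, from bench import robot gives the robot as it stands.
- The arm moves only by the tool play_rows, never from a script. Its arguments are lists of equal length, an entry for each row: "translation": the shift along the tool's x, y, z scaled (see below), a list of three; "twist": the turn, a rotation vector about the tool's x, y, z scaled (see below), a list of three; "gripper": the opening, from -1 (shut) to 1 (fully open). A call has 1 to 8 rows; each row shifts and turns the commanded pose from where the row before left it, along the tool's axes as they then stand; what a row does not reach is not made up. The controller multiplies each number of a shift by 0.04 m and each number of a turn by 0.1 rad. A row lasts 1/10 s, in which the tool goes at most 50 mm and 8.59 degrees, less where a joint would pass 70% of its speed; a pose out of reach is approached as far as the arm can. A call with a number of a shift or a turn outside -1 to 1 is refused whole. A call with a gripper value outside its range is refused whole. The fingers move at their own pace and stop on an object; the grip force is fixed at half the most. Time passes only in rows, so rows that do not move let the fingers close. It gives the time, the measured TCP pose, the force, the opening and the grip force at its end, in the units of the state.
- robot.get_obs(): the state, without advancing time (a new reading comes with each control period).
- robot.snapshot(name): name is "side" or "top"; returns the picture (384x512x3 uint8, red, green, blue); there is no depth.
- robot.camera_model(name): a dict with "camera_matrix" (3x3 intrinsics, pixels), "rvec" (rotation vector, rad) and "tvec" (3), from world to camera coordinates, as OpenCV has them. Camera axes: x right, y down, z forward; pixel columns grow to the right and rows downward; lengths in m; the calibration is good to about 2 mm. A picture is of the moment at which its call begins. camera_model takes no time and is no camera call.
- robot.close_job(): hands the job in; it is judged then, once.
Trained networks look in the newest picture that a camera, given by its name, has taken for a name from the list of things; names that differ only in an ending like _2 or _b are one class to them, and where a whole thing is asked for, a point or a joint stands for the part that bears it (a point fixed in the world has none). Each returns a list of dicts, best first, with "score" (0 to 1); they miss things now and then, are a little off and sometimes report something else, mostly with a low value. They report only what shows in the picture. A call takes as long as a camera call.
- robot.recognise(name, camera): "centre" ([x, y, z] in m, in world coordinates, good to about 4 mm: the middle of the surface that is visible of it).
- robot.spot_point(name, camera): "centre" ([x, y, z] in m, in world coordinates, good to about 4 mm: a listed point, or the origin of a listed thing).
The state is a dict: "time": time; "joint_positions": joint angles; "qvel": joint speeds; "joint_torque": joint torques, N m; "tool_pos": TCP position; "ee_rot": TCP orientation; "wrist_force": force on the tool from outside, world axes, zero at the start; "wrist_torque": the same for the moment, N m; "width": finger opening in m; "finger_force": force on a finger pad.
Only numpy, scipy, OpenCV 4.12 (cv2) and the standard library are available. Lean on these libraries where they do the work, as an engineer would, in place of code of your own. Each camera call takes 0.05 s, during which the arm holds its last target. There are 200 camera calls.

TASK

Secure the upside-down netbook in the repair holder with the clamp stud from the wooden rack. Drop the stud's T-head into the holder's slot in front of the netbook, slide the stud along so that its collar pushes the netbook home and holds it against the back stops with 10 to 25 N, then press the stud down against the spring strip and turn it a quarter turn so that its head locks under the slot's lips and its nose lies over the netbook, and let go. Move the netbook only with the stud, never with the gripper, be gentle (over 30 N on the netbook or 50 N between stud and holder does damage), and leave the other things alone.

Things in the scene. Friction and masses are not known exactly. Their poses are not given: they have to be found in the camera images.
- holder: Fixed aluminium repair holder, flat top face 34 mm above the table. Origin at table level under the slot's centre line; +x along the slot towards the back stops, z up. In front an 80 mm wide rail with the T-slot (to x = 25 mm), behind a plate 250 mm wide. Two steel back stops, 18 mm high, at y = +-108 mm, square to x, on a bar set differently each time: front faces anywhere from x = 170 to 190 mm.
- holder_slot (a point): Point on the slot's centre line, level with the holder's top face, 85 mm in front of the holder's origin; axes as the holder. The open-topped slot runs from 40 mm in front of this point (-x) to 110 mm behind it: opening 13 mm wide between lips 6 mm thick, below them an undercut 34 mm wide.
- strip (a joint): How far the sprung steel strip on the slot's floor is pressed down: 0 (its top 11 mm below the holder's top face) to 0.0085 m. It gives at 4 N, plus 1 N per mm. A stud standing on it unpressed has its head between the lips and cannot turn; pressed 4 to 7 mm the head is below the lips and turns. At 7 mm the stud's collar lands on the top face.
- netbook: Loose dark plastic netbook, upside down on the holder's top face, 180 (x) x 260 (y) x 26 mm, 0.6 to 0.9 kg; pushing it takes 3 to 7 N, and a few more as the stud rubs in the slot. Origin at its underside, middle of its front edge; +x to its back edge. Starts 14 to 44 mm short of the back stops, up to 0.015 rad askew and 4 mm off centre. Home: its back edge bears on the stops.
- stud: Loose steel clamp stud, 0.16 kg, 87 mm tall, upright in the rack. Origin: centre of the T-head's underside; z up the stem, x the way the nose points. T-head 10 (x) x 26 (y) mm, z 0 to 8, tapered at the bottom. Stem 9 mm diameter to z 18; round collar 30 mm diameter, z 18 to 29, whose side pushes the netbook's edge; neck 16 mm diameter to z 47; then nose plate and grip bar.
- stud_grip (a point): Middle of the stud's black grip bar, 70 mm above the stud's origin; axes as the stud. The bar is 32 mm long (x) by 12 mm thick (y), from 53 to 87 mm above the origin, in line with the nose and square to the T-head: the head enters the slot only with bar and nose across it, nose to either side. Turn whichever way then brings the nose over the netbook.
- stud_nose (a point): Tip of the stud's nose, at its underside, 38 mm from the stud's axis and 47 mm above its origin; axes as the stud. The nose plate is 6 mm thick and 24 mm wide, from 16 mm behind the axis to this tip. When the stud is locked and let go, the spring lifts the head against the lips (origin 14 mm below the holder's top face) and the nose is 7 mm above the netbook.
- rack: Fixed wooden block 80 x 80 x 30 mm with a pocket 17 x 33 mm, 22 mm deep, in which the T-head hangs; the stud's collar rests on the block's top, so the stud's origin is 12 mm above the table. Origin under its centre on the table.
- tray: Bystander: loose open grey screw tray 110 x 90 x 30 mm, origin under its centre; leave it alone.
- screwdriver: Bystander: loose screwdriver with an orange handle lying on the table; leave it alone.
- flux: Bystander: standing white bottle, 52 mm diameter, 120 mm tall, origin under its centre; leave it alone.

How it is judged:
By the outcome, as a careful person would: the job done as asked, in the order asked, and still so for the second after the job is handed in, with the robot touching nothing.
It also fails if it takes over 72 s, if anything falls off the work surface, if the arm or the gripper's body presses on something with over 40 N, if the wrist force passes 120 N, or if a joint passes its speed limit or range.

## Working session

There is one attempt and no reset: what is moved stays moved. The work goes in short steps, Python scripts to look and compute and a tool call to move; the robot and the scene stay as the last step left them, time stands still between calls to the robot, and variables do not carry over. Pictures are saved under pics/ and viewed, at most 13 in all, crops included, and the job is handed in when it is done.

Besides the shell and the picture viewer there is one more tool, called after "Emit:" in YAML: its name, and indented under it one key for each argument. play_rows: Moves the arm, as the interface text tells. Its arguments: {"type":"object","properties":{"translation":{"type":"array","items":{"type":"array","items":{"type":"number","minimum":-1,"maximum":1}}},"twist":{"type":"array","items":{"type":"array","items":{"type":"number","minimum":-1,"maximum":1}}},"gripper":{"type":"array","items":{"type":"number"}}},"required":["translation","twist","gripper"]}

```bash
mkdir -p pics; ls; cat > h.py <<'E'
import numpy as np, cv2
from bench import robot
def snap(c,n):
    im=robot.snapshot(c); cv2.imwrite(f'pics/{n}.png',im[:,:,::-1]); return im
def cam(c):
    m=robot.camera_model(c); return np.array(m['camera_matrix'],float),np.array(m['rvec'],float).ravel(),np.array(m['tvec'],float).ravel()
def proj(c,P):
    K,r,t=cam(c); return cv2.projectPoints(np.array(P,float).reshape(-1,1,3),r,t,K,None)[0].reshape(-1,2)
def ray(c,uv,z):
    K,r,t=cam(c); R=cv2.Rodrigues(r)[0]; C=-R.T@t
    d=R.T@np.linalg.inv(K)@np.array([uv[0],uv[1],1.]); return C+d*(z-C[2])/d[2]
def tri(uvs):
    P=[np.c_[cv2.Rodrigues(cam(c)[1])[0],cam(c)[2]] for c in('side','top')]
    P=[cam(c)[0]@p for c,p in zip(('side','top'),P)]
    X=cv2.triangulatePoints(P[0],P[1],np.array(uvs[0],float).reshape(2,1),np.array(uvs[1],float).reshape(2,1)); return (X[:3]/X[3]).ravel()
E
python3 - <<'E'
from h import *
a=snap('side','s0');b=snap('top','t0')
for n in ['holder','netbook','stud','rack','tray','flux','holder_slot','stud_grip','stud_nose']:
  for c in('side','top'):
    r=robot.spot_point(n,c)[:2]; print(n,c,[(np.round(x['centre'],3).tolist(),round(x['score'],2),proj(c,x['centre'])[0].round().tolist()) for x in r])
for c in('side','top'):
  K,r,t=cam(c);print(c,K.tolist(),(-cv2.Rodrigues(r)[0].T@t).round(3))
print(robot.get_obs())
E
```

```text
pics
holder side [([0.571, 0.019, -0.003], 0.81, [234.0, 211.0])]
holder top [([0.571, 0.018, 0.003], 0.85, [243.0, 185.0])]
netbook side [([0.547, 0.022, 0.034], 0.75, [242.0, 205.0])]
netbook top [([0.546, 0.022, 0.032], 0.79, [242.0, 192.0])]
stud side [([0.384, -0.282, 0.014], 0.5, [307.0, 137.0])]
stud top [([0.383, -0.28, 0.01], 0.61, [342.0, 250.0])]
rack side [([0.384, -0.281, -0.002], 0.85, [306.0, 141.0])]
rack top [([0.383, -0.278, 0.002], 0.95, [341.0, 249.0]), ([0.381, -0.279, 0.01], 0.19, [342.0, 250.0])]
tray side [([0.4, 0.258, -0.0], 0.57, [294.0, 304.0])]
tray top [([0.405, 0.254, -0.002], 0.61, [163.0, 239.0])]
flux side [([0.663, 0.39, -0.003], 0.76, [163.0, 353.0])]
flux top [([0.663, 0.395, -0.001], 0.91, [119.0, 152.0])]
holder_slot side [([0.483, 0.026, 0.037], 0.84, [266.0, 208.0]), ([0.382, -0.278, -0.004], 0.16, [306.0, 142.0])]
holder_slot top [([0.489, 0.027, 0.036], 0.95, [240.0, 211.0])]
stud_grip side [([0.382, -0.282, 0.087], 0.48, [310.0, 119.0])]
stud_grip top [([0.388, -0.281, 0.086], 0.51, [348.0, 248.0]), ([0.425, -0.294, 0.051], 0.48, [350.0, 23
[... 415 characters left out ...]
joint_positions': array([-1.29006206e+00,  8.71714351e-02,  1.37070638e+00, -1.14883474e-06,
        1.68358375e+00, -1.03098661e-01]), 'qvel': array([-7.29501313e-04, -8.86836402e-05, -6.38836477e-04,  1.75823477e-03,
        1.87450067e-03,  1.64506434e-03]), 'joint_torque': array([-4.96529155e-04, -3.40053892e+01, -3.02605176e+01,  7.18799327e-02,
        2.37604725e-02, -5.67326794e-06]), 'tool_pos': array([ 0.20595708, -0.5099757 ,  0.40471826]), 'ee_rot': array([3.14146237e+00, 1.46272764e-05, 3.83832798e-01]), 'wrist_force': array([-0.64464934,  0.11322059,  1.00005795]), 'wrist_torque': array([-0.01048474,  0.01982083,  0.0028916 ]), 'finger_force': 0.0, 'width': 0.09393694248963798}
```

```bash
python3 - <<'E'
import cv2
a=cv2.imread('pics/t0.png');b=cv2.imread('pics/s0.png')
c=cv2.resize(a[90:290,150:390],(720,600),interpolation=cv2.INTER_CUBIC);cv2.imwrite('pics/t0c.png',c)
cv2.imwrite('pics/s0c.png',cv2.resize(b[90:290,130:370],(720,600),interpolation=cv2.INTER_CUBIC))
E
```

```text
(no output)
```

View pics/t0c.png

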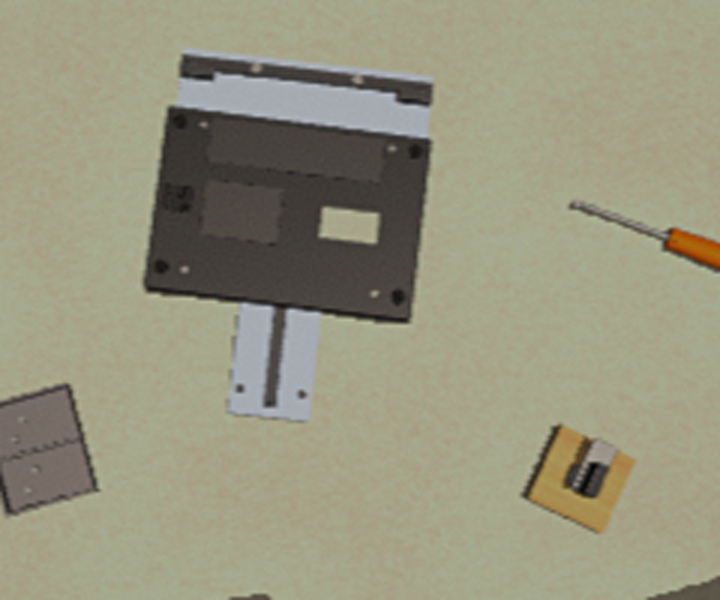

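View pics/s0c.png

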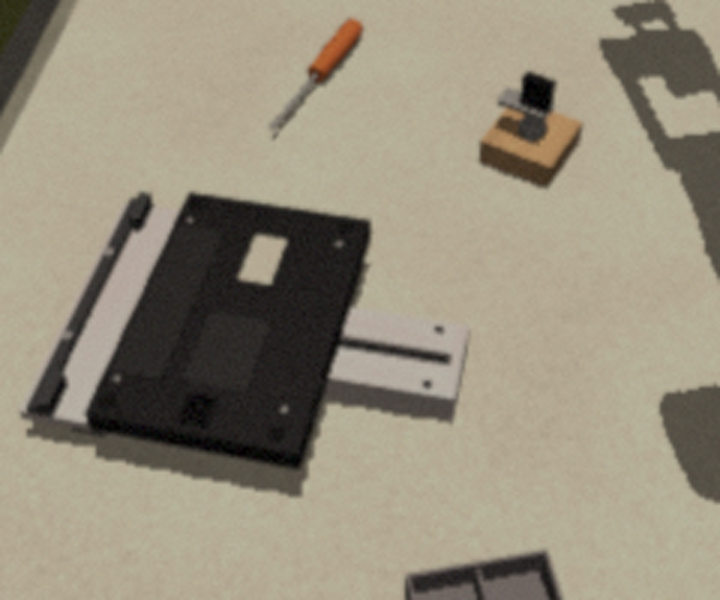

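Top crop (3×, offset 150,90): the slot line runs from (279,308) to (269,405), the netbook front edge from (147,290) to (408,320), the stops near (198,80) and (412,104), and the stud grip bar at (590,477). The side crop agrees, with the stud at (535,100) and its nose pointing away from the robot. Next I measure these precisely.

```bash
cat > m.py <<'E'
from h import *
def rect(im,c,z,x0,y0,w,h,s=.0005):
    # rectified picture: col->y, row->x on plane z
    q=np.float32([[0,0],[w,0],[w,h],[0,h]])
    W=[[x0+v*s,y0+u*s,z] for u,v in q]
    H=cv2.getPerspectiveTransform(np.float32(proj(c,W)),q)
    return cv2.warpPerspective(im,H,(w,h),flags=cv2.INTER_CUBIC)
def slotfit(im,c,x0,x1,y0=-.0,y1=.055,s=.0005):
    g=cv2.cvtColor(rect(im,c,.034,x0,y0,int((y1-y0)/s),int((x1-x0)/s)),cv2.COLOR_RGB2GRAY).astype(float)
    pts=[]
    for i,row in enumerate(g):
        pk=np.clip(np.percentile(row,75)-15-row,0,None); 
        j=np.arange(len(row)); 
        if pk.max()<20: continue
        m=abs(j-pk.argmax())<20; pts.append((x0+i*s,y0+s*(pk*j*m).sum()/(pk*m).sum()))
    return np.array(pts)
E
python3 - <<'E'
from m import *
a=cv2.imread('pics/t0.png')[:,:,::-1].copy();b=cv2.imread('pics/s0.png')[:,:,::-1].copy()
for im,c in((a,'top'),(b,'side')):
    p=slotfit(im,c,.452,.510,.006,.046)
    k=np.polyfit(p[:,0],p[:,1],1);r=p[:,1]-np.polyval(k,p[:,0]);p=p[abs(r)<.003];k=np.polyfit(p[:,0],p[:,1],1)
    print(c,'slot',len(p),p[0].round(4),p[-1].round(4),'yaw',np.arctan(k[0]),'y@.485',np.polyval(k,.485))
T=lambda u,v,z:ray('top',(150+u/3,90+v/3),z).round(4)
S=lambda u,v,z:ray('side',(130+u/3,90+v/3),z).round(4)
print('slot end top',T(269,406,.034),'side',S(450,357,.034))
print('rail L',T(237,305,.034),T(229,412,.034),'R',T(319,311,.034),T(308,420,.034))
print('stopL top',T(183,80,.052),T(214,80,.052),'stopR',T(397,102,.052),T(430,106,.052))
print('stop base',T(183,82,.034),T(214,82,.034),'stopR',T(397,104,.034),T(430,108,.034))
print('nb front corners',T(146,289,.06),T(409,320,.06),'back',T(170,108,.06),T(430,140,.06))
print('side nb front',S(370,222,.06),S(300,450,.06),'back',S(190,195,.06),S(90,412,.06))
print('rack',[T(*q,.03).tolist() for q in((560,426),(635,460),(602,531),(527,497))])
print('bar corners top guess',[T(*q,.087).tolist() for q in((588,462),(611,466),(601,498),(575,490))])
uv=[(130+538/3,90+78/3),(150+594/3,90+478/3)]
print('tri bar top',tri(uv))
E
python3 - <<'E'
import cv2
a=cv2.imread('pics/t0.png');b=cv2.imread('pics/s0.png')
import numpy as np
x=cv2.resize(a[225:275,320:370],(400,400),interpolation=cv2.INTER_CUBIC);y=cv2.resize(b[105:155,285:335],(400,400),interpolation=cv2.INTER_CUBIC)
cv2.imwrite('pics/stud.png',np.hstack([x,y]))
E
```

```text
top slot 115 [0.452  0.0265] [0.509  0.0219] yaw -0.08447198660609291 y@.485 0.023880041992156202
side slot 115 [0.452  0.0258] [0.509  0.0201] yaw -0.09659850046134129 y@.485 0.02262576799578382
slot end top [0.4481 0.0261 0.034 ] side [0.4481 0.0247 0.034 ]
rail L [0.5462 0.0595 0.034 ] [0.4416 0.0648 0.034 ] R [ 0.542  -0.0208  0.034 ] [ 0.4353 -0.0121  0.034 ]
stopL top [0.7643 0.1168 0.052 ] [0.765  0.0865 0.052 ] stopR [ 0.7475 -0.093   0.052 ] [ 0.7443 -0.1254  0.052 ]
stop base [0.7671 0.1181 0.034 ] [0.7678 0.0875 0.034 ] stopR [ 0.7501 -0.0944  0.034 ] [ 0.7468 -0.1273  0.034 ]
nb front corners [0.557  0.1461 0.06  ] [ 0.5324 -0.1069  0.06  ] back [0.7341 0.128  0.06  ] [ 0.7086 -0.125   0.06  ]
side nb front [ 0.5323 -0.1031  0.06  ] [0.5583 0.1464 0.06  ] back [ 0.707  -0.1202  0.06  ] [0.7319 0.1299 0.06  ]
rack [[0.4343, -0.2588, 0.03], [0.4026, -0.3325, 0.03], [0.3332, -0.3001, 0.03], [0.3647, -0.2268, 0.03]]
bar corners top guess [[0.3998, -0.2741, 0.087], [0.3964, -0.2957, 0.087], [0.3665, -0.2863, 0.087], [0.3735, -0.2619, 0.087]]
tri bar top [ 0.38487831 -0.27640685  0.10208646]
```

View pics/stud.png

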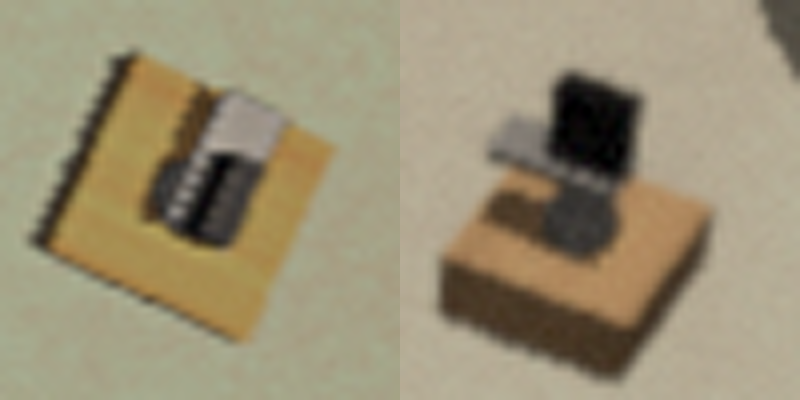

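The stud crop shows the bar with its nose pointing up and to the right, so stud yaw ≈ -0.37, against about -0.42 for the rack. I estimate the stud at (0.384, -0.280), the slot point at (0.488, 0.023) and the holder yaw at -0.09. I'm moving above the stud now.

Emit:
play_rows:
  translation:
    - [0.785,-0.458,0.2]
    - [0.785,-0.458,0.2]
    - [0.785,-0.458,0.2]
    - [0.785,-0.458,0.2]
    - [0.785,-0.458,0.2]
    - [0.785,-0.458,0.2]
    - [0.785,-0.458,0.2]
    - [0.785,-0.458,0.2]
  twist:
    - [0,0,0]
    - [0,0,0]
    - [0,0,0]
    - [0,0,0]
    - [0,0,0]
    - [0,0,0]
    - [0,0,0]
    - [0,0,0]
  gripper: [1,1,1,1,1,1,1,1]

```text
time: 1.8
tool_pos: [0.3846, -0.2787, 0.3406]
ee_rot: [3.141, -0.0, 0.384]
wrist_force: [0.0, -0.0, 0.6]
width: 0.094
finger_force: 0.0
```

Emit:
play_rows:
  translation:
    - [0,0,0]
    - [0,0,0]
    - [0,0,0]
    - [0,0,0]
    - [0,0,0]
    - [0,0,0]
    - [0,0,0]
    - [0,0,0]
  twist:
    - [0,0,0.94]
    - [0,0,0.94]
    - [0,0,0.94]
    - [0,0,0.94]
    - [0,0,0.94]
    - [0,0,0.94]
    - [0,0,0.94]
    - [0,0,0.94]
  gripper: [1,1,1,1,1,1,1,1]

```text
time: 2.6
tool_pos: [0.384, -0.28, 0.3408]
ee_rot: [3.141, -0.0, -0.372]
wrist_force: [-0.4, 0.6, -0.1]
width: 0.0938
finger_force: 0.0
```

```bash
cat >> h.py <<'E'
def st():
    o=robot.get_obs(); print('t',round(o['time'],2),'pos',o['tool_pos'].round(4),'rot',o['ee_rot'].round(4),'F',o['wrist_force'].round(2),'M',o['wrist_torque'].round(2),'w',round(o['width'],4),'ff',round(o['finger_force'],1)); return o
def go(x,y,z):
    o=robot.get_obs(); d=np.array([x,y,z])-o['tool_pos']; w=o['ee_rot'][2]; c,s=np.cos(w),np.sin(w)
    print('tool mm',(1e3*np.array([c*d[0]+s*d[1],s*d[0]-c*d[1],-d[2]])).round(2))
E
python3 - <<'E'
from h import *
st(); go(.384,-.280,.267)
b=snap('side','s1');a=snap('top','t1')
for n in('stud_grip','stud_nose','stud'):
  for c in('side','top'):print(n,c,[(np.round(x['centre'],3).tolist(),round(x['score'],2)) for x in robot.spot_point(n,c)[:1]])
cv2.imwrite('pics/s1c.png',cv2.resize(b[30:180,210:410,::-1],(800,600),interpolation=cv2.INTER_CUBIC))
E
```

```text
t 2.6 pos [ 0.384  -0.28    0.3408] rot [ 3.1415e+00 -2.0000e-04 -3.7210e-01] F [-0.36  0.57 -0.07] M [ 0.09  0.07 -0.07] w 0.0938 ff 0.0
tool mm [ 1.000e-02 -2.000e-02  7.377e+01]
stud_grip side [([0.384, -0.28, 0.084], 0.63)]
stud_grip top []
stud_nose side [([0.421, -0.293, 0.055], 0.61)]
stud_nose top []
stud side [([0.386, -0.28, 0.012], 0.68)]
stud top []
```

View pics/s1c.png

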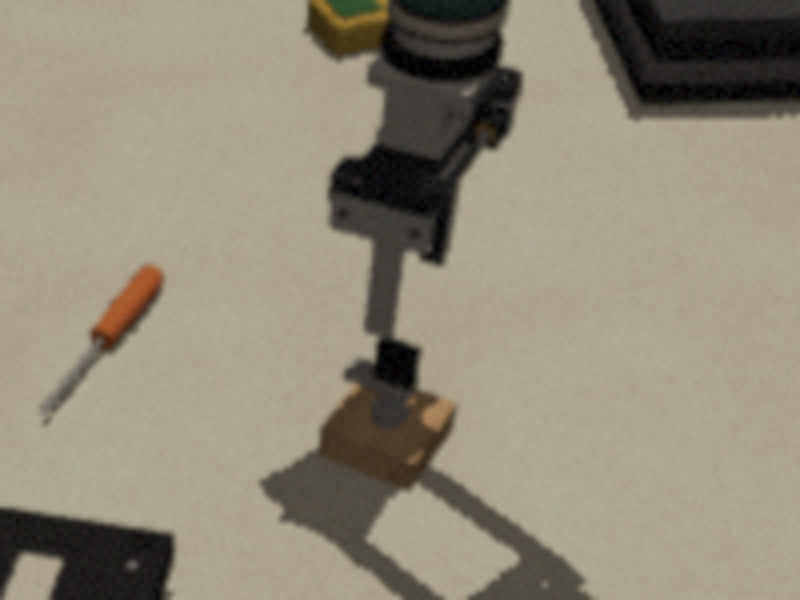

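The crop shows the gripper above the stud, with the near finger at (380,300) and the bar at (397,362). The stud estimates agree to within 2 mm. Descending, then closing.

Emit:
play_rows:
  translation:
    - [0,0,0.5]
    - [0,0,0.5]
    - [0,0,0.4]
    - [0,0,0.25]
    - [0,0,0.2]
    - [0,0,0]
    - [0,0,0]
  twist:
    - [0,0,0]
    - [0,0,0]
    - [0,0,0]
    - [0,0,0]
    - [0,0,0]
    - [0,0,0]
    - [0,0,0]
  gripper: [1,1,1,1,1,1,1]

```text
time: 3.7
tool_pos: [0.3842, -0.2802, 0.2672]
ee_rot: [3.141, -0.001, -0.368]
wrist_force: [0.4, -0.6, 0.1]
width: 0.0943
finger_force: 0.0
```

Emit:
play_rows:
  translation:
    - [0,0,0]
    - [0,0,0]
    - [0,0,0]
    - [0,0,0]
    - [0,0,0]
    - [0,0,0]
    - [0,0,0]
    - [0,0,0]
  twist:
    - [0,0,0]
    - [0,0,0]
    - [0,0,0]
    - [0,0,0]
    - [0,0,0]
    - [0,0,0]
    - [0,0,0]
    - [0,0,0]
  gripper: [-1,-1,-1,-1,-1,-1,-1,-1]

```text
time: 4.5
tool_pos: [0.384, -0.28, 0.2667]
ee_rot: [3.142, -0.0, -0.368]
wrist_force: [-0.6, -0.0, 0.3]
width: 0.0333
finger_force: 0.0
```

```bash
python3 - <<'E'
from h import *
st()
E
```

```text
t 4.5 pos [ 0.384  -0.28    0.2667] rot [ 3.1415e+00 -1.0000e-04 -3.6820e-01] F [-0.56 -0.04  0.32] M [ 0.08  0.07 -0.06] w 0.0333 ff 0.0
```

Emit:
play_rows:
  translation:
    - [0,0,0]
    - [0,0,0]
    - [0,0,0]
    - [0,0,0]
    - [0,0,0]
    - [0,0,0]
  twist:
    - [0,0,0]
    - [0,0,0]
    - [0,0,0]
    - [0,0,0]
    - [0,0,0]
    - [0,0,0]
  gripper: [-1,-1,-1,-1,-1,-1]

```text
time: 5.1
tool_pos: [0.384, -0.28, 0.2667]
ee_rot: [3.142, -0.0, -0.368]
wrist_force: [-0.8, -0.5, 0.2]
width: 0.012
finger_force: 30.0
```

```bash
python3 - <<'E'
from h import *
st()
E
```

```text
t 5.1 pos [ 0.384  -0.28    0.2667] rot [ 3.1415 -0.     -0.3682] F [-0.76 -0.55  0.22] M [ 0.   -0.02  0.  ] w 0.012 ff 30.0
```

The stud is gripped at 12 mm width. Lifting, carrying it over the slot and turning it so the nose points to the left.

Emit:
play_rows:
  translation:
    - [0,0,-0.3]
    - [0,0,-0.6]
    - [0,0,-0.7]
    - [0,0,-0.7]
    - [0,0,-0.5]
    - [0,-0.3,0]
    - [0,-0.6,0]
    - [0,-0.9,0]
  twist:
    - [0,0,0]
    - [0,0,0]
    - [0,0,0]
    - [0,0,0]
    - [0,0,0]
    - [0,0,0]
    - [0,0,0]
    - [0,0,0]
  gripper: [-1,-1,-1,-1,-1,-1,-1,-1]

```text
time: 5.9
tool_pos: [0.4098, -0.2123, 0.3775]
ee_rot: [-3.141, 0.002, -0.371]
wrist_force: [1.0, 0.6, -2.0]
width: 0.0117
finger_force: 30.0
```

Emit:
play_rows:
  translation:
    - [0,-0.9,0]
    - [0,-0.9,0]
    - [0,-0.9,0]
    - [0,-0.9,0]
    - [0,-0.9,0]
    - [0,-0.9,0]
    - [0,-0.6,0]
    - [-0.06,-0.28,0]
  twist:
    - [0,0,0]
    - [0,0,0]
    - [0,0,0]
    - [0,0,0]
    - [0,0,0]
    - [0,0,0]
    - [0,0,0]
    - [0,0,0]
  gripper: [-1,-1,-1,-1,-1,-1,-1,-1]

```text
time: 6.7
tool_pos: [0.4981, 0.0249, 0.3771]
ee_rot: [3.141, 0.003, -0.365]
wrist_force: [-0.7, -0.6, -0.8]
width: 0.012
finger_force: 30.0
```

Emit:
play_rows:
  translation:
    - [0,0,0]
    - [0,0,0]
    - [0,0,0]
    - [0,0,0]
    - [0,0,0]
    - [0,0,0]
    - [0,0,0]
    - [0,0,0]
  twist:
    - [0,0,-0.7]
    - [0,0,-0.9]
    - [0,0,-0.9]
    - [0,0,-0.9]
    - [0,0,-0.9]
    - [0,0,-0.9]
    - [0,0,-0.9]
    - [0,0,-0.9]
  gripper: [-1,-1,-1,-1,-1,-1,-1,-1]

```text
time: 7.5
tool_pos: [0.4975, 0.0222, 0.3777]
ee_rot: [-3.141, 0.002, 0.335]
wrist_force: [0.2, -0.2, -0.6]
width: 0.0118
finger_force: 30.0
```

Emit:
play_rows:
  translation:
    - [0,0,0]
    - [0,0,0]
    - [0,0,0]
    - [0,0,0]
    - [0,0,0]
    - [0,0,0]
    - [0,0,0]
    - [0,0,0]
  twist:
    - [0,0,-0.9]
    - [0,0,-0.9]
    - [0,0,-0.9]
    - [0,0,-0.9]
    - [0,0,-0.9]
    - [0,0,-0.9]
    - [0,0,-0.9]
    - [0,0,-0.9]
  gripper: [-1,-1,-1,-1,-1,-1,-1,-1]

```text
time: 8.3
tool_pos: [0.4975, 0.0222, 0.3777]
ee_rot: [-3.14, 0.001, 1.055]
wrist_force: [-0.3, -0.2, -1.4]
width: 0.0119
finger_force: 30.0
```

Emit:
play_rows:
  translation:
    - [0,0,0.5]
    - [0,0,0.5]
    - [0,0,0.25]
    - [0,0,0]
    - [0,0,0]
  twist:
    - [0,0,-0.9]
    - [0,0,-0.9]
    - [0,0,-0.9]
    - [0,0,-0.7]
    - [0,0,0]
  gripper: [-1,-1,-1,-1,-1]

```text
time: 8.8
tool_pos: [0.4974, 0.0222, 0.3273]
ee_rot: [-3.139, 0.001, 1.391]
wrist_force: [-0.1, -0.1, -1.0]
width: 0.0116
finger_force: 30.0
```

```bash
python3 - <<'E'
from h import *
o=st()
b=snap('side','s2');a=snap('top','t2')
for n in('stud_grip','stud_nose','stud','holder_slot','holder','netbook'):
  for c in('side','top'):print(n,c,[(np.round(x['centre'],4).tolist(),round(x['score'],2)) for x in robot.spot_point(n,c)[:1]])
cv2.imwrite('pics/s2c.png',cv2.resize(b[130:250,210:370,::-1],(800,600),interpolation=cv2.INTER_CUBIC))
p=o['tool_pos']
for z in (.2547,.2547-.018,.2547-.029): print(proj('side',p-[0,0,z]))
E
```

```text
t 8.8 pos [0.4974 0.0222 0.3273] rot [-3.1387e+00  7.0000e-04  1.3911e+00] F [-0.12 -0.08 -0.97] M [-0.04  0.02 -0.02] w 0.0116 ff 30.0
stud_grip side [([0.4988, 0.0216, 0.1444], 0.54)]
stud_grip top [([0.6607, 0.3956, -0.0001], 0.35)]
stud_nose side [([0.5036, 0.065, 0.1146], 0.72)]
stud_nose top []
stud side [([0.4969, 0.0231, 0.074], 0.68)]
stud top []
holder_slot side [([0.4867, 0.0254, 0.0368], 0.7)]
holder_slot top [([0.4873, 0.0214, 0.0352], 0.92)]
holder side [([0.5728, 0.0175, -0.0017], 0.95)]
holder top []
netbook side [([0.5461, 0.021, 0.0357], 0.72)]
netbook top []
[[261.27750497 197.42388754]]
[[261.32328444 192.94448183]]
[[261.35196907 190.13776348]]
```

View pics/s2c.png

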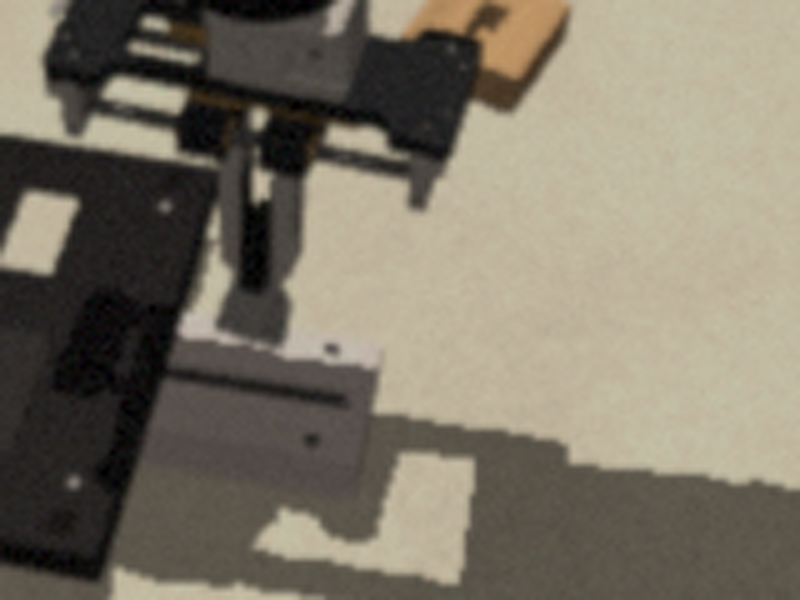

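The crop shows the stud hanging over the slot with its bar across it, the slot line running from (165,372) to (345,400), and the rack empty. I'll correct the yaw by +0.09 and descend to just above the slot.

Emit:
play_rows:
  translation:
    - [0,0,0.3]
    - [0,0,0.3]
    - [0,0,0.2]
    - [0,0,0]
    - [0,0,0]
  twist:
    - [0,0,-0.9]
    - [0,0,0]
    - [0,0,0]
    - [0,0,0]
    - [0,0,0]
  gripper: [-1,-1,-1,-1,-1]

```text
time: 10.0
tool_pos: [0.4981, 0.0224, 0.2964]
ee_rot: [-3.141, 0.0, 1.481]
wrist_force: [0.0, 0.4, -1.1]
width: 0.0118
finger_force: 30.0
```

```bash
python3 - <<'E'
from h import *
o=st();p=o['tool_pos']
b=snap('side','s3');a=snap('top','t3')
B=cv2.resize(b[170:230,230:310,::-1],(800,600),interpolation=cv2.INTER_CUBIC)
# overlay predicted slot opening edges (yaw -.09, y=.0233 at x=.485)
h=-.09;n=np.array([-np.sin(h),np.cos(h),0]);d=np.array([np.cos(h),np.sin(h),0])
for e,col in((-.0065,(0,255,0)),(.0065,(0,255,255))):
    q=np.array([.485,.0233,.034])+e*n
    P=(proj('side',[q-.037*d,q+.055*d])-[230,170]+.5)*10-.5
    cv2.line(B,*[tuple(int(v) for v in r) for r in P],col,1)
# head bottom outline predicted
w=o['ee_rot'][2]; X=np.array([np.cos(w),np.sin(w),0]);Y=np.array([-np.sin(w),np.cos(w),0])
for z in(0,.018):
  c0=p-[0,0,.2547-z]
  pts=[c0+i*.005*X+j*.013*Y for i,j in((1,1),(1,-1),(-1,-1),(-1,1))] if z==0 else [c0+.015*(np.cos(t)*X+np.sin(t)*Y) for t in np.linspace(0,6.28,24)]
  P=(proj('side',pts)-[230,170]+.5)*10-.5
  cv2.polylines(B,[P.astype(int)],True,(0,0,255),1)
cv2.imwrite('pics/s3c.png',B)
E
```

```text
t 10.0 pos [0.4981 0.0224 0.2964] rot [-3.1410e+00  1.0000e-04  1.4811e+00] F [ 0.03  0.38 -1.08] M [-0.03 -0.04 -0.  ] w 0.0118 ff 30.0
```

View pics/s3c.png

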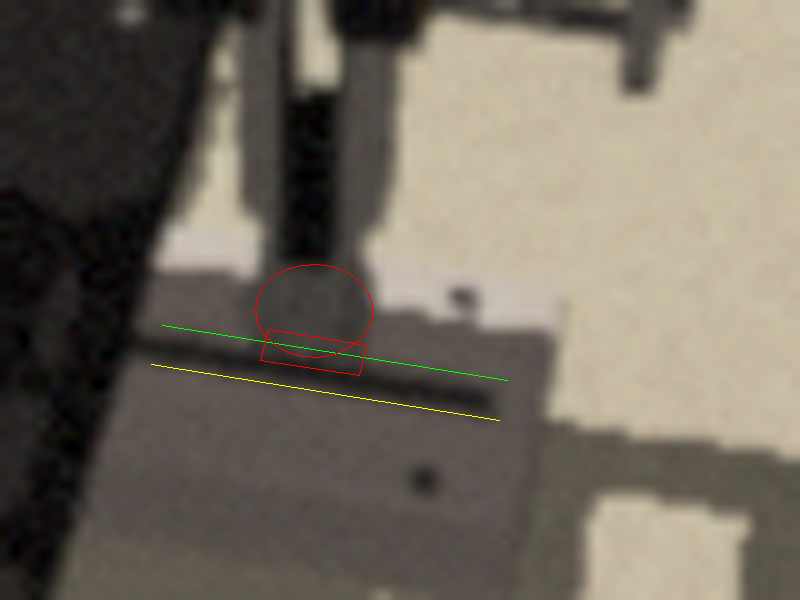

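The crop shows the predicted slot edges bracketing the dark band at (400,365–405), and the collar and head outlines match the picture. Lowering slowly by feel.

Emit:
play_rows:
  translation:
    - [0,0,0.1]
    - [0,0,0.07]
    - [0,0,0.05]
    - [0,0,0.03]
    - [0,0,0]
  twist:
    - [0,0,0]
    - [0,0,0]
    - [0,0,0]
    - [0,0,0]
    - [0,0,0]
  gripper: [-1,-1,-1,-1,-1]

```text
time: 10.6
tool_pos: [0.498, 0.0224, 0.2864]
ee_rot: [-3.141, 0.0, 1.482]
wrist_force: [-0.1, -0.9, -1.5]
width: 0.0122
finger_force: 30.0
```

```bash
python3 -c "from h import *;st()"
```

```text
t 10.6 pos [0.498  0.0224 0.2864] rot [-3.1411e+00  1.0000e-04  1.4818e+00] F [-0.09 -0.94 -1.49] M [-0.07 -0.09  0.03] w 0.0122 ff 30.0
```

Emit:
play_rows:
  translation:
    - [0,0,0.05]
    - [0,0,0.05]
    - [0,0,0.05]
    - [0,0,0.04]
    - [0,0,0]
  twist:
    - [0,0,0]
    - [0,0,0]
    - [0,0,0]
    - [0,0,0]
    - [0,0,0]
  gripper: [-1,-1,-1,-1,-1]

```text
time: 11.1
tool_pos: [0.498, 0.0224, 0.2787]
ee_rot: [-3.141, 0.0, 1.482]
wrist_force: [1.2, 0.3, -2.4]
width: 0.0118
finger_force: 30.0
```

```bash
python3 -c "from h import *;st()"
```

```text
t 11.1 pos [0.498  0.0224 0.2787] rot [-3.1409e+00  1.0000e-04  1.4818e+00] F [ 1.17  0.26 -2.37] M [-0.04 -0.06  0.  ] w 0.0118 ff 30.0
```

The head is in the slot with no contact force. Sliding towards the netbook (tool +y runs along the slot).

Emit:
play_rows:
  translation:
    - [0,0.1,0]
    - [0,0.15,0]
    - [0,0.15,0]
    - [0,0.15,0]
    - [0,0.1,0]
    - [0,0,0]
  twist:
    - [0,0,0]
    - [0,0,0]
    - [0,0,0]
    - [0,0,0]
    - [0,0,0]
    - [0,0,0]
  gripper: [-1,-1,-1,-1,-1,-1]

```text
time: 11.7
tool_pos: [0.5246, 0.0199, 0.279]
ee_rot: [3.141, 0.0, 1.482]
wrist_force: [0.4, -0.1, -2.3]
width: 0.0119
finger_force: 30.0
```

```bash
python3 -c "from h import *;st()"
```

```text
t 11.7 pos [0.5246 0.0199 0.279 ] rot [3.1415e+00 1.0000e-04 1.4817e+00] F [ 0.36 -0.12 -2.31] M [-0.05 -0.07 -0.01] w 0.0119 ff 30.0
```

Emit:
play_rows:
  translation:
    - [0,0.05,0]
    - [0,0.05,0]
    - [0,0.05,0]
    - [0,0.05,0]
    - [0,0.05,0]
    - [0,0.05,0]
    - [0,0.05,0]
    - [0,0.05,0]
  twist:
    - [0,0,0]
    - [0,0,0]
    - [0,0,0]
    - [0,0,0]
    - [0,0,0]
    - [0,0,0]
    - [0,0,0]
    - [0,0,0]
  gripper: [-1,-1,-1,-1,-1,-1,-1,-1]

```text
time: 12.5
tool_pos: [0.5381, 0.0189, 0.2788]
ee_rot: [-3.133, 0.0, 1.482]
wrist_force: [-8.9, 1.4, 4.2]
width: 0.0116
finger_force: 30.0
```

```bash
python3 -c "from h import *;st()"
```

```text
t 12.5 pos [0.5381 0.0189 0.2788] rot [-3.1329e+00  2.0000e-04  1.4821e+00] F [-8.9   1.42  4.16] M [ 0.08  1.89 -0.01] w 0.0116 ff 30.0
```

Emit:
play_rows:
  translation:
    - [0,0.05,0]
    - [0,0.05,0]
    - [0,0.05,0]
    - [0,0.05,0]
    - [0,0.05,0]
    - [0,0.05,0]
  twist:
    - [0,0,0]
    - [0,0,0]
    - [0,0,0]
    - [0,0,0]
    - [0,0,0]
    - [0,0,0]
  gripper: [-1,-1,-1,-1,-1,-1]

```text
time: 13.1
tool_pos: [0.5501, 0.0179, 0.2788]
ee_rot: [-3.133, 0.0, 1.482]
wrist_force: [-8.9, 0.6, 3.4]
width: 0.0117
finger_force: 30.0
```

```bash
python3 -c "
from h import *
st();a=snap('top','t4');b=snap('side','s4');
for n in('netbook','stud','holder'):
  for c in('side','top'):print(n,c,[(np.round(x['centre'],4).tolist(),round(x['score'],2)) for x in robot.spot_point(n,c)[:1]])
cv2.imwrite('pics/t4c.png',np.hstack([cv2.resize(a[100:160,190:310,::-1],(800,400),interpolation=cv2.INTER_CUBIC)]))"
```

```text
t 13.1 pos [0.5501 0.0179 0.2788] rot [-3.1330e+00  1.0000e-04  1.4821e+00] F [-8.89  0.59  3.36] M [0.11 1.84 0.01] w 0.0117 ff 30.0
netbook side [([0.5642, 0.0193, 0.0342], 0.57)]
netbook top []
stud side [([0.5483, 0.0174, 0.0223], 0.65)]
stud top []
holder side [([0.5728, 0.0163, 0.0002], 0.85)]
holder top []
```

View pics/t4c.png

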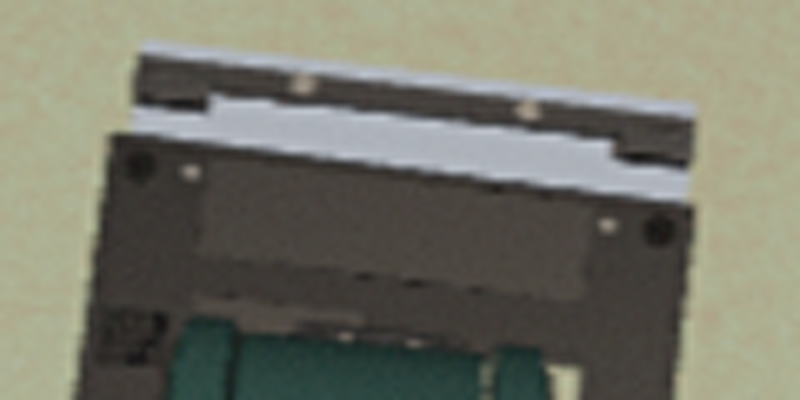

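The crop shows the gap between the stops (left stop y≈106, right stop y≈160) and the netbook's back edge (140 and 198): about 15 mm left and 16 mm right. I'll push on at 2 mm per row, then slower.

Emit:
play_rows:
  translation:
    - [0,0.05,0]
    - [0,0.05,0]
    - [0,0.05,0]
    - [0,0.05,0]
    - [0,0.05,0]
    - [0,0.02,0]
    - [0,0.02,0]
    - [0,0.02,0]
  twist:
    - [0,0,0]
    - [0,0,0]
    - [0,0,0]
    - [0,0,0]
    - [0,0,0]
    - [0,0,0]
    - [0,0,0]
    - [0,0,0]
  gripper: [-1,-1,-1,-1,-1,-1,-1,-1]

```text
time: 14.3
tool_pos: [0.5624, 0.0168, 0.2788]
ee_rot: [-3.133, 0.0, 1.482]
wrist_force: [-8.7, 0.6, 3.0]
width: 0.0117
finger_force: 30.0
```

Emit:
play_rows:
  translation:
    - [0,0.02,0]
    - [0,0.02,0]
  twist:
    - [0,0,0]
    - [0,0,0]
  gripper: [-1,-1]

```text
time: 14.5
tool_pos: [0.564, 0.0166, 0.2788]
ee_rot: [-3.133, 0.0, 1.482]
wrist_force: [-8.9, 1.0, 4.5]
width: 0.0122
finger_force: 30.0
```

```bash
python3 -c "
from h import *
st()"
```

```text
t 14.5 pos [0.564  0.0166 0.2788] rot [-3.1329e+00  2.0000e-04  1.4821e+00] F [-8.89  1.04  4.52] M [0.11 1.89 0.01] w 0.0122 ff 30.0
```

Emit:
play_rows:
  translation:
    - [0,0.02,0]
    - [0,0.02,0]
    - [0,0.02,0]
  twist:
    - [0,0,0]
    - [0,0,0]
    - [0,0,0]
  gripper: [-1,-1,-1]

```text
time: 14.8
tool_pos: [0.5664, 0.0164, 0.2788]
ee_rot: [-3.133, 0.0, 1.482]
wrist_force: [-8.7, 0.9, 4.4]
width: 0.0118
finger_force: 30.0
```

Emit:
play_rows:
  translation:
    - [0,0.02,0]
    - [0,0.02,0]
  twist:
    - [0,0,0]
    - [0,0,0]
  gripper: [-1,-1]

```text
time: 15.0
tool_pos: [0.568, 0.0162, 0.2788]
ee_rot: [-3.133, 0.0, 1.482]
wrist_force: [-8.4, -0.4, 3.2]
width: 0.012
finger_force: 30.0
```

Emit:
play_rows:
  translation:
    - [0,0.02,0]
    - [0,0.02,0]
  twist:
    - [0,0,0]
    - [0,0,0]
  gripper: [-1,-1]

```text
time: 15.2
tool_pos: [0.5689, 0.0162, 0.2788]
ee_rot: [-3.13, 0.0, 1.482]
wrist_force: [-12.7, 1.2, 7.0]
width: 0.0117
finger_force: 30.0
```

Emit:
play_rows:
  translation:
    - [0,0.02,0]
    - [0,0.02,0]
  twist:
    - [0,0,0]
    - [0,0,0]
  gripper: [-1,-1]

```text
time: 15.4
tool_pos: [0.5698, 0.0161, 0.2789]
ee_rot: [-3.127, 0.0, 1.482]
wrist_force: [-16.0, 1.1, 9.2]
width: 0.0118
finger_force: 30.0
```

```bash
python3 -c "
from h import *
st();a=snap('top','t5')
cv2.imwrite('pics/t5c.png',cv2.resize(a[100:160,190:310,::-1],(800,400),interpolation=cv2.INTER_CUBIC))"
```

```text
t 15.4 pos [0.5698 0.0161 0.2789] rot [-3.1267e+00  3.0000e-04  1.4822e+00] F [-16.02   1.11   9.17] M [ 0.21  3.41 -0.01] w 0.0118 ff 30.0
```

View pics/t5c.png

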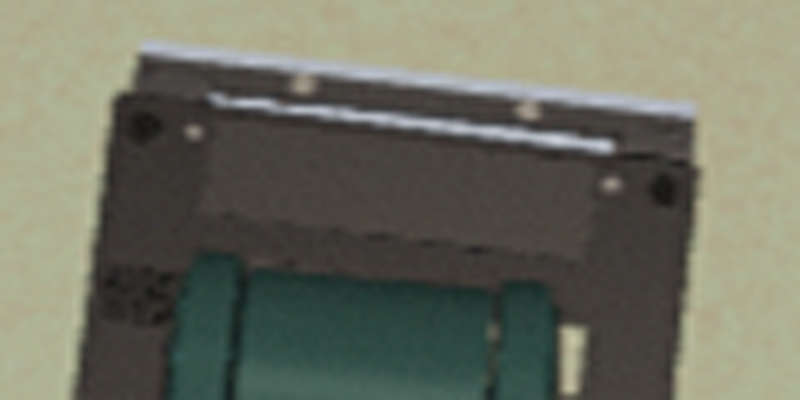

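The crop shows the netbook's back edge meeting both stops at (150,98) and (650,158). The force is rising past the 8.9 N sliding level, so I'll push on to about 22 N.

Emit:
play_rows:
  translation:
    - [0,0.02,0]
    - [0,0.02,0]
  twist:
    - [0,0,0]
    - [0,0,0]
  gripper: [-1,-1]

```text
time: 15.65
tool_pos: [0.5707, 0.016, 0.2789]
ee_rot: [-3.124, 0.0, 1.482]
wrist_force: [-18.5, 0.9, 11.2]
width: 0.0119
finger_force: 30.0
```

Emit:
play_rows:
  translation:
    - [0,0.02,0]
    - [0,0,0]
  twist:
    - [0,0,0]
    - [0,0,0]
  gripper: [-1,-1]

```text
time: 15.85
tool_pos: [0.5711, 0.016, 0.2789]
ee_rot: [-3.122, 0.001, 1.482]
wrist_force: [-19.2, 0.8, 11.4]
width: 0.0115
finger_force: 30.1
```

```bash
python3 -c "
from h import *
for i in range(1): st()"
```

```text
t 15.85 pos [0.5711 0.016  0.2789] rot [-3.1220e+00  6.0000e-04  1.4823e+00] F [-19.22   0.79  11.39] M [ 0.26  4.24 -0.02] w 0.0115 ff 30.1
```

Emit:
play_rows:
  translation:
    - [0,0.02,0]
    - [0,0.02,0]
    - [0,0,0]
  twist:
    - [0,0,0]
    - [0,0,0]
    - [0,0,0]
  gripper: [-1,-1,-1]

```text
time: 16.15
tool_pos: [0.572, 0.016, 0.2789]
ee_rot: [-3.119, 0.001, 1.482]
wrist_force: [-22.4, 1.8, 14.7]
width: 0.0114
finger_force: 30.1
```

Emit:
play_rows:
  translation:
    - [0,0,0.025]
    - [0,0,0.025]
    - [0,0,0]
  twist:
    - [0,0,0]
    - [0,0,0]
    - [0,0,0]
  gripper: [-1,-1,-1]

```text
time: 16.45
tool_pos: [0.572, 0.016, 0.2774]
ee_rot: [-3.119, 0.001, 1.482]
wrist_force: [-22.3, 1.4, 15.8]
width: 0.0118
finger_force: 30.1
```

```bash
python3 -c "
from h import *
for i in range(1): st()"
```

```text
t 16.45 pos [0.572  0.016  0.2774] rot [-3.1195e+00  5.0000e-04  1.4824e+00] F [-22.34   1.37  15.79] M [ 0.34  4.95 -0.  ] w 0.0118 ff 30.1
```

Emit:
play_rows:
  translation:
    - [0,0,0.03]
    - [0,0,0.03]
    - [0,0,0]
  twist:
    - [0,0,0]
    - [0,0,0]
    - [0,0,0]
  gripper: [-1,-1,-1]

```text
time: 16.75
tool_pos: [0.572, 0.016, 0.2755]
ee_rot: [-3.12, 0.001, 1.482]
wrist_force: [-24.0, 1.5, 16.4]
width: 0.0116
finger_force: 30.2
```

Emit:
play_rows:
  translation:
    - [0,0,0.03]
    - [0,0,0.03]
    - [0,0,0]
  twist:
    - [0,0,0]
    - [0,0,0]
    - [0,0,0]
  gripper: [-1,-1,-1]

```text
time: 17.05
tool_pos: [0.572, 0.0161, 0.2735]
ee_rot: [-3.12, 0.001, 1.483]
wrist_force: [-23.9, 1.8, 18.3]
width: 0.0119
finger_force: 30.2
```

```bash
python3 -c "
from h import *
for i in range(1): st()"
```

```text
t 17.05 pos [0.572  0.0161 0.2735] rot [-3.1202e+00  6.0000e-04  1.4825e+00] F [-23.91   1.81  18.35] M [ 0.32  5.22 -0.05] w 0.0119 ff 30.2
```

Emit:
play_rows:
  translation:
    - [0,0,0.03]
    - [0,0,0.005]
    - [0,0,0]
  twist:
    - [0,0,0]
    - [0,0,0]
    - [0,0,0]
  gripper: [-1,-1,-1]

```text
time: 17.35
tool_pos: [0.572, 0.016, 0.2727]
ee_rot: [-3.12, 0.001, 1.483]
wrist_force: [-24.7, 2.3, 22.0]
width: 0.012
finger_force: 30.2
```

Emit:
play_rows:
  translation:
    - [0,0,0]
    - [0,0,0]
    - [0,0,0]
    - [0,0,0]
  twist:
    - [0,0,0.4]
    - [0,0,0.5]
    - [0,0,0.5]
    - [0,0,0]
  gripper: [-1,-1,-1,-1]

```text
time: 17.75
tool_pos: [0.5723, 0.0165, 0.2727]
ee_rot: [-3.122, 0.002, 1.342]
wrist_force: [-22.7, 3.1, 20.0]
width: 0.0117
finger_force: 30.2
```

```bash
python3 -c "
from h import *
for i in range(1): st()"
```

```text
t 17.75 pos [0.5723 0.0165 0.2727] rot [-3.1219e+00  1.6000e-03  1.3419e+00] F [-22.67   3.07  20.03] M [0.7  5.07 0.  ] w 0.0117 ff 30.2
```

Emit:
play_rows:
  translation:
    - [0,0,0]
    - [0,0,0]
    - [0,0,0]
    - [0,0,0]
  twist:
    - [0,0,0.5]
    - [0,0,0.5]
    - [0,0,0.5]
    - [0,0,0.5]
  gripper: [-1,-1,-1,-1]

```text
time: 18.15
tool_pos: [0.5726, 0.0172, 0.2723]
ee_rot: [-3.123, 0.003, 1.142]
wrist_force: [-20.6, 6.1, 17.8]
width: 0.0118
finger_force: 30.3
```

```bash
python3 -c "
from h import *
for i in range(1): st()"
```

```text
t 18.15 pos [0.5726 0.0172 0.2723] rot [-3.1227  0.0034  1.1417] F [-20.62   6.14  17.84] M [1.1  4.74 0.24] w 0.0118 ff 30.3
```

Emit:
play_rows:
  translation:
    - [0.005,0.015,0]
    - [0,0,0]
    - [0,0,0]
    - [0,0,0]
  twist:
    - [0,0,0.5]
    - [0,0,0.5]
    - [0,0,0.5]
    - [0,0,0.5]
  gripper: [-1,-1,-1,-1]

```text
time: 18.55
tool_pos: [0.573, 0.0173, 0.2718]
ee_rot: [-3.122, 0.007, 0.942]
wrist_force: [-21.1, 5.9, 16.7]
width: 0.0117
finger_force: 30.2
```

```bash
python3 -c "
from h import *
for i in range(1): st()"
```

```text
t 18.55 pos [0.573  0.0173 0.2718] rot [-3.1224  0.0075  0.9419] F [-21.05   5.92  16.75] M [1.26 4.82 0.21] w 0.0117 ff 30.2
```

Emit:
play_rows:
  translation:
    - [0,0,0]
    - [0,0,0]
    - [0,0,0]
    - [0,0,0]
    - [0,0,0]
  twist:
    - [0,0,0.5]
    - [0,0,0.5]
    - [0,0,0.5]
    - [0,0,0.5]
    - [0,0,0.5]
  gripper: [-1,-1,-1,-1,-1]

```text
time: 19.05
tool_pos: [0.5739, 0.018, 0.2714]
ee_rot: [-3.126, 0.007, 0.692]
wrist_force: [-17.0, 8.8, 11.9]
width: 0.0122
finger_force: 30.1
```

```bash
python3 -c "
from h import *
for i in range(1): st()"
```

```text
t 19.05 pos [0.5739 0.018  0.2714] rot [-3.1255  0.0071  0.6919] F [-17.02   8.76  11.85] M [1.88 3.73 0.16] w 0.0122 ff 30.1
```

Emit:
play_rows:
  translation:
    - [0.028,0.007,-0.012]
    - [0.028,0.007,0]
    - [0,0,0]
  twist:
    - [0,0,0.4]
    - [0,0,0.4]
    - [0,0,0]
  gripper: [-1,-1,-1]

```text
time: 19.35
tool_pos: [0.5761, 0.0194, 0.2714]
ee_rot: [-3.125, 0.008, 0.613]
wrist_force: [-16.6, 9.7, 11.1]
width: 0.0119
finger_force: 30.0
```

```bash
python3 -c "
from h import *
for i in range(1): st()"
```

```text
t 19.35 pos [0.5761 0.0194 0.2714] rot [-3.1251  0.0078  0.6133] F [-16.57   9.72  11.1 ] M [2.06 3.54 0.09] w 0.0119 ff 30.0
```

Emit:
play_rows:
  translation:
    - [-0.02,0.023,0]
    - [0,0,0]
    - [0,0,0]
    - [0,0,0]
  twist:
    - [0,0,0.5]
    - [0,0,0.5]
    - [0,0,0.5]
    - [0,0,0]
  gripper: [-1,-1,-1,-1]

```text
time: 19.75
tool_pos: [0.5765, 0.0185, 0.2715]
ee_rot: [-3.127, 0.007, 0.463]
wrist_force: [-13.7, 10.0, 9.8]
width: 0.0118
finger_force: 30.0
```

```bash
python3 -c "
from h import *
for i in range(1): st()
b=snap('side','s6')
for n in('stud','stud_grip','stud_nose','netbook'):print(n,[(np.round(x['centre'],4).tolist(),round(x['score'],2)) for x in robot.spot_point(n,'side')[:1]])
cv2.imwrite('pics/s6c.png',cv2.resize(b[150:225,180:280,::-1],(800,600),interpolation=cv2.INTER_CUBIC))"
```

```text
t 19.75 pos [0.5765 0.0185 0.2715] rot [-3.1266  0.0072  0.4632] F [-13.73  10.04   9.83] M [2.35 3.08 0.06] w 0.0118 ff 30.0
stud [([0.564, 0.0169, 0.0204], 0.49)]
stud_grip []
stud_nose [([0.6041, 0.0413, 0.0568], 0.54)]
netbook [([0.5865, 0.0172, 0.0323], 0.62)]
```

View pics/s6c.png

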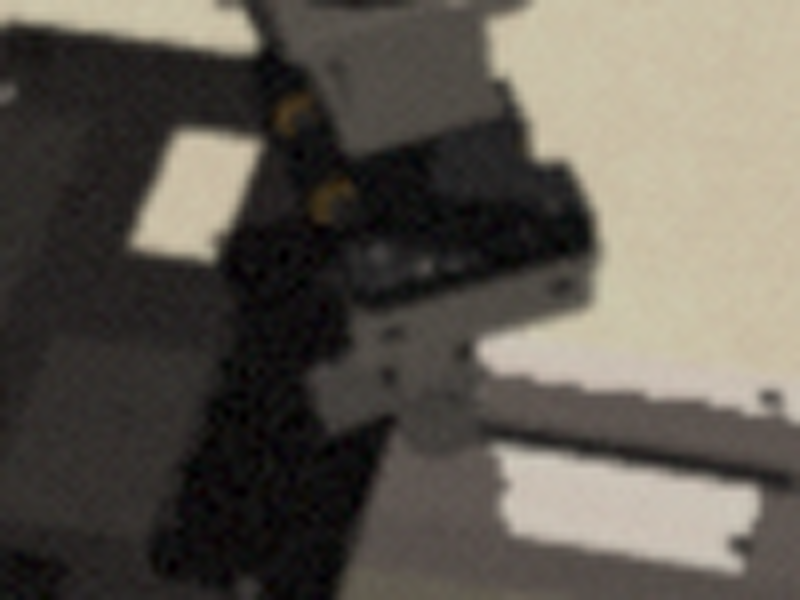

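The crop shows the nose plate swinging over the netbook's front edge at (355,395), with the collar still against it. Continuing the turn.

Emit:
play_rows:
  translation:
    - [0,0,0]
    - [0,0,0]
    - [0,0,0]
    - [0,0,0]
    - [0,0,0]
    - [0,0,0]
  twist:
    - [0,0,0.5]
    - [0,0,0.5]
    - [0,0,0.5]
    - [0,0,0.5]
    - [0,0,0.5]
    - [0,0,0]
  gripper: [-1,-1,-1,-1,-1,-1]

```text
time: 20.6
tool_pos: [0.5773, 0.018, 0.2718]
ee_rot: [-3.131, 0.008, 0.213]
wrist_force: [-11.2, 8.4, 8.1]
width: 0.012
finger_force: 30.0
```

```bash
python3 -c "
from h import *
for i in range(1): st()"
```

```text
t 20.6 pos [0.5773 0.018  0.2718] rot [-3.1313  0.0076  0.213 ] F [-11.18   8.37   8.06] M [2.   2.47 0.  ] w 0.012 ff 30.0
```

Emit:
play_rows:
  translation:
    - [0.018,0.006,0]
    - [0.018,0.005,0]
    - [0,0,0]
    - [0,0,0]
  twist:
    - [0,0,0.5]
    - [0,0,0.5]
    - [0,0,0.5]
    - [0,0,0]
  gripper: [-1,-1,-1,-1]

```text
time: 21.0
tool_pos: [0.5785, 0.0174, 0.2721]
ee_rot: [-3.134, 0.01, 0.063]
wrist_force: [-12.9, 7.2, 10.2]
width: 0.0118
finger_force: 30.0
```

```bash
python3 -c "
from h import *
for i in range(1): st()"
```

```text
t 21.0 pos [0.5785 0.0174 0.2721] rot [-3.134   0.0103  0.0633] F [-12.93   7.19  10.19] M [1.62 2.72 0.14] w 0.0118 ff 30.0
```

Emit:
play_rows:
  translation:
    - [0,0,0]
    - [0,0,0]
    - [0,0,0]
    - [0,0,0]
  twist:
    - [0,0,0.5]
    - [0,0,0.5]
    - [0,0,0.5]
    - [0,0,0]
  gripper: [-1,-1,-1,-1]

```text
time: 21.4
tool_pos: [0.5787, 0.0166, 0.2723]
ee_rot: [-3.138, 0.01, -0.087]
wrist_force: [-12.6, 6.1, 9.8]
width: 0.0115
finger_force: 30.0
```

```bash
python3 -c "
from h import *
for i in range(1): st()
b=snap('side','s7');a=snap('top','t7')
for n in('stud','stud_grip','stud_nose','netbook','holder'):
  for c in('side','top'):print(n,c,[(np.round(x['centre'],4).tolist(),round(x['score'],2)) for x in robot.spot_point(n,c)[:1]])
x=cv2.resize(b[150:225,180:280,::-1],(800,600),interpolation=cv2.INTER_CUBIC)
cv2.imwrite('pics/s7c.png',cv2.convertScaleAbs(x,alpha=1.8,beta=10))"
```

```text
t 21.4 pos [0.5787 0.0166 0.2723] rot [-3.1381  0.0101 -0.0871] F [-12.61   6.08   9.8 ] M [1.05 2.67 0.2 ] w 0.0115 ff 30.0
stud side [([0.5618, 0.0231, 0.0199], 0.46)]
stud top [([0.562, 0.0211, 0.016], 0.4)]
stud_grip side [([0.3827, -0.2802, -0.0007], 0.22)]
stud_grip top [([0.5759, 0.0162, 0.0924], 0.61)]
stud_nose side [([0.6079, 0.0157, 0.0573], 0.72)]
stud_nose top []
netbook side [([0.5852, 0.0156, 0.0352], 0.57)]
netbook top []
holder side [([0.5698, 0.0177, 0.0008], 0.68)]
holder top [([0.5698, 0.0172, 0.0031], 0.69)]
```

View pics/s7c.png

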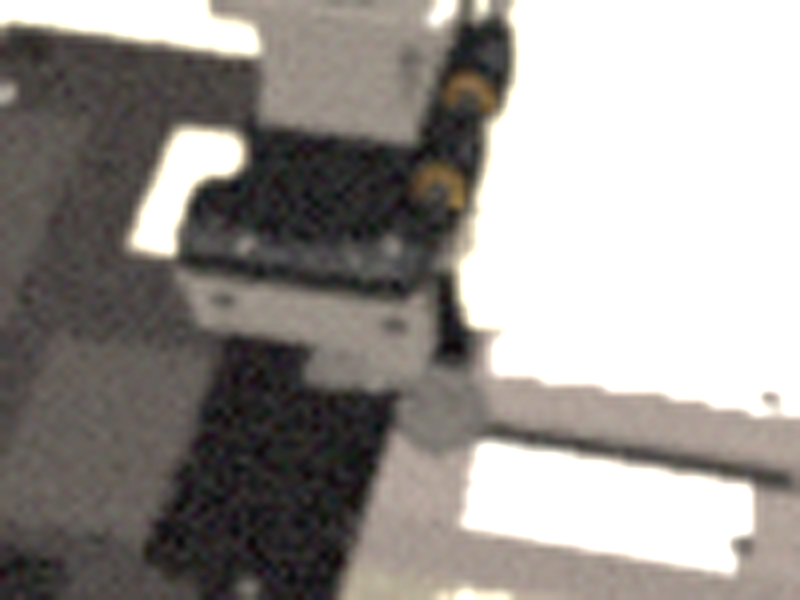

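The crop shows the nose over the netbook at (345,370), the collar at (440,410) and the quarter turn done. The bar leans forward in the grip, so I'll ease the push back to straighten it before release.

Emit:
play_rows:
  translation:
    - [-0.025,0,0]
    - [-0.025,0,0]
    - [-0.025,0,0]
    - [0,0,0]
  twist:
    - [0,0,0]
    - [0,0,0]
    - [0,0,0]
    - [0,0,0]
  gripper: [-1,-1,-1,-1]

```text
time: 22.4
tool_pos: [0.5771, 0.0165, 0.2723]
ee_rot: [-3.138, 0.004, -0.087]
wrist_force: [-5.7, 4.2, 5.0]
width: 0.0116
finger_force: 30.0
```

```bash
python3 -c "
from h import *
for i in range(1): st()
b=snap('side','s8')
for z in(.036,.041,.046): print(ray('side',(180+440/8,150+410/8),z).round(4))"
```

```text
t 22.4 pos [0.5771 0.0165 0.2723] rot [-3.1379  0.0039 -0.0873] F [-5.75  4.23  5.04] M [1.06 1.43 0.02] w 0.0116 ff 30.0
[0.5676 0.0137 0.036 ]
[0.5668 0.0175 0.041 ]
[0.566  0.0213 0.046 ]
```

Emit:
play_rows:
  translation:
    - [-0.145,0,-0.006]
    - [-0.145,0,-0.006]
    - [0,0,0]
  twist:
    - [0,0.25,0]
    - [0,0.25,0]
    - [0,0,0]
  gripper: [-1,-1,-1]

```text
time: 22.75
tool_pos: [0.5654, 0.0172, 0.2729]
ee_rot: [-3.139, -0.048, -0.088]
wrist_force: [-5.9, 3.4, 5.5]
width: 0.0122
finger_force: 30.0
```

```bash
python3 -c "
from h import *
for i in range(1): st()"
```

```text
t 22.75 pos [0.5654 0.0172 0.2729] rot [-3.1392 -0.0484 -0.0877] F [-5.91  3.39  5.51] M [ 0.75  1.27 -0.  ] w 0.0122 ff 30.0
```

Emit:
play_rows:
  translation:
    - [-0.145,0,-0.006]
    - [-0.145,0,-0.006]
    - [-0.145,0,-0.006]
    - [0,0,0]
  twist:
    - [0,0.25,0]
    - [0,0.25,0]
    - [0,0.25,0]
    - [0,0,0]
  gripper: [-1,-1,-1,-1]

```text
time: 23.15
tool_pos: [0.5484, 0.0182, 0.2726]
ee_rot: [-3.14, -0.125, -0.088]
wrist_force: [-4.6, 2.1, 5.8]
width: 0.0117
finger_force: 30.0
```

```bash
python3 -c "
from h import *
for i in range(1): st()
b=snap('side','s9');a=snap('top','t9')
for n in('stud','stud_grip','stud_nose','netbook'):
  for c in('side','top'):print(n,c,[(np.round(x['centre'],4).tolist(),round(x['score'],2)) for x in robot.spot_point(n,c)[:1]])
"
```

```text
t 23.15 pos [0.5484 0.0182 0.2726] rot [-3.1404 -0.1253 -0.0879] F [-4.63  2.08  5.8 ] M [ 0.35  1.08 -0.  ] w 0.0117 ff 30.0
stud side [([0.3841, -0.278, -0.003], 0.69)]
stud top []
stud_grip side [([0.5684, 0.0159, 0.0927], 0.43)]
stud_grip top []
stud_nose side [([0.6048, 0.0162, 0.0625], 0.42)]
stud_nose top []
netbook side [([0.5808, 0.0176, 0.0353], 0.75)]
netbook top []
```

The stud is nearly upright again (grip x=0.568, nose z=0.0625). Easing up to the lips, then opening.

Emit:
play_rows:
  translation:
    - [0,0,-0.03]
    - [0,0,-0.03]
    - [0,0,0]
  twist:
    - [0,0,0]
    - [0,0,0]
    - [0,0,0]
  gripper: [-1,-1,-1]

```text
time: 23.95
tool_pos: [0.5487, 0.0181, 0.273]
ee_rot: [-3.14, -0.124, -0.088]
wrist_force: [-1.7, 2.9, -0.8]
width: 0.0121
finger_force: 30.0
```

Emit:
play_rows:
  translation:
    - [0,0,0]
    - [0,0,0]
    - [0,0,0]
    - [0,0,0]
    - [0,0,0]
    - [0,0,0]
    - [0,0,0]
    - [0,0,0]
  twist:
    - [0,0,0]
    - [0,0,0]
    - [0,0,0]
    - [0,0,0]
    - [0,0,0]
    - [0,0,0]
    - [0,0,0]
    - [0,0,0]
  gripper: [-0.8,-0.7,-0.5,-0.3,-0.2,0,0,0]

```text
time: 24.75
tool_pos: [0.5489, 0.0176, 0.2735]
ee_rot: [3.141, -0.125, -0.088]
wrist_force: [-0.1, -0.3, 1.0]
width: 0.0469
finger_force: 0.0
```

```bash
python3 -c "
from h import *
for i in range(1): st()
b=snap('side','s10')
for n in('stud','stud_grip','stud_nose','netbook'):
  for c in('side',):print(n,c,[(np.round(x['centre'],4).tolist(),round(x['score'],2)) for x in robot.spot_point(n,c)[:1]])
"
```

```text
t 24.75 pos [0.5489 0.0176 0.2735] rot [ 3.1414 -0.1253 -0.0882] F [-0.11 -0.3   1.  ] M [0.03 0.1  0.01] w 0.0469 ff 0.0
stud side [([0.5645, 0.0174, 0.0201], 0.46)]
stud_grip side [([0.5648, 0.0179, 0.0962], 0.68)]
stud_nose side [([0.6061, 0.0177, 0.0628], 0.49)]
netbook side [([0.5854, 0.0143, 0.0342], 0.84)]
```

Released and upright. Retreating along the tool axis, then back clear of the view.

Emit:
play_rows:
  translation:
    - [0,0,-0.3]
    - [0,0,-0.5]
    - [0,0,-0.7]
    - [0,0,-0.9]
    - [0,0,-0.9]
    - [-0.9,0,-0.5]
    - [-0.9,0,-0.5]
    - [-0.9,0,0]
  twist:
    - [0,0,0]
    - [0,0,0]
    - [0,0,0]
    - [0,0,0]
    - [0,0,0]
    - [0,0,0]
    - [0,0,0]
    - [0,0,0]
  gripper: [0,0,0,0,0,0,0,0]

```text
time: 25.8
tool_pos: [0.4195, 0.0291, 0.4352]
ee_rot: [-3.141, -0.133, -0.088]
wrist_force: [0.6, -0.1, 1.3]
width: 0.0468
finger_force: 0.0
```

Emit:
play_rows:
  translation:
    - [-0.9,0,0]
    - [-0.9,0,0]
    - [-0.5,0,0]
    - [0,0,0]
  twist:
    - [0,0,0]
    - [0,0,0]
    - [0,0,0]
    - [0,0,0]
  gripper: [0,0,0,0]

```text
time: 26.2
tool_pos: [0.3278, 0.0373, 0.4203]
ee_rot: [-3.142, -0.128, -0.088]
wrist_force: [1.1, 0.2, 0.5]
width: 0.0467
finger_force: 0.0
```

```bash
python3 -c "
from h import *
for i in range(1): st()
b=snap('side','s11');a=snap('top','t11')
for n in('stud','stud_grip','stud_nose','netbook','holder','tray','flux'):
  for c in('side','top'):print(n,c,[(np.round(x['centre'],4).tolist(),round(x['score'],2)) for x in robot.spot_point(n,c)[:1]])
x=cv2.resize(a[95:225,185:315,::-1],(400,400),interpolation=cv2.INTER_CUBIC);y=cv2.resize(b[140:270,120:250,::-1],(400,400),interpolation=cv2.INTER_CUBIC)
cv2.imwrite('pics/f.png',np.hstack([x,y]))"
```

```text
t 26.2 pos [0.3278 0.0373 0.4203] rot [-3.1415 -0.1281 -0.0877] F [1.11 0.19 0.51] M [ 0.03  0.12 -0.03] w 0.0467 ff 0.0
stud side [([0.5651, 0.0148, 0.018], 0.69)]
stud top [([0.5634, 0.0167, 0.0207], 0.49)]
stud_grip side [([0.566, 0.0154, 0.0928], 0.67)]
stud_grip top [([0.5656, 0.0171, 0.0952], 0.44)]
stud_nose side [([0.6043, 0.019, 0.0633], 0.67)]
stud_nose top [([0.61, 0.0141, 0.0655], 0.66)]
netbook side [([0.5845, 0.0175, 0.0348], 0.84)]
netbook top [([0.5845, 0.017, 0.0338], 0.81)]
holder side [([0.5719, 0.0183, -0.0015], 0.88)]
holder top [([0.5687, 0.0166, 0.0002], 0.84)]
tray side [([0.4001, 0.257, 0.0004], 0.83)]
tray top [([0.6077, 0.0131, 0.0628], 0.54)]
flux side [([0.6686, 0.3921, -0.0003], 0.97)]
flux top [([0.6618, 0.3914, -0.0054], 0.75)]
```

View pics/f.png

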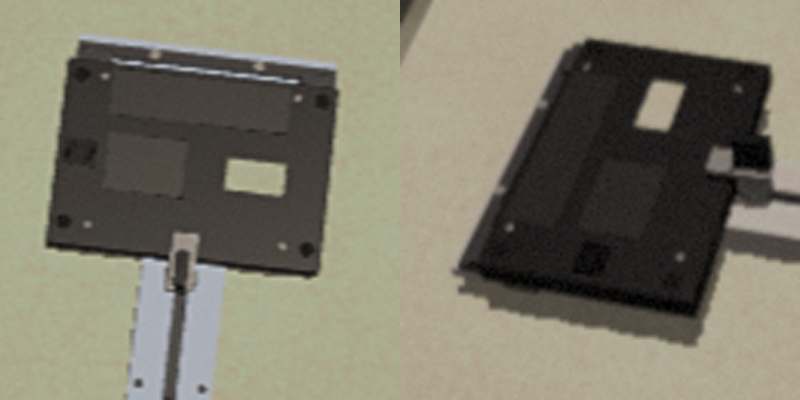

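The final picture shows the netbook against the stops, the stud upright at the netbook's front edge (left view (183,262)) and its nose over the netbook at (183,245). Its origin is at about 0.020 m, the locked height. Handing in.

```bash
python3 -c "
from bench import robot
print(robot.close_job())"
```

```text
the job is handed in; nothing more can be done
None
```

I handed the job in at about 26 s: the netbook is against the stops and the stud is locked, nose over it. I estimated about 14 N on the stops (from the 22–24 N wrist force) before the turn; it eased during the turn, probably below 10 N, so the clamp force at lock is unsure.

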